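# Brush out the stopper jar and refill it through the funnel

## Task

Refill the glass stopper jar on the blood-sample bench. First take the long brush from its steel pot and scrub the inside of the jar, its bristle end going down to the bottom, up to the neck and down to the bottom again, and stand the brush back in its pot; then set the orange funnel in the jar's mouth and tip all six stoppers out of the scoop through it into the jar. Leave the funnel sitting straight in the jar, lay the empty scoop flat in its steel tray again, and keep the jar upright where it stands and the roll of tape, the bundled tubes and the pliers undisturbed.

Things in the scene. Friction and masses are not known exactly. Their poses are not given: they have to be found in the camera images.
- jar: clear glass stopper jar, loose, 0.55 kg, 125 mm tall: body 82 mm outside, 74 mm inside diameter up to 88 mm, shoulder to 102 mm, then a straight open neck 70 mm outside, 62 mm inside diameter up to the rim at 125 mm. Inner floor 6 mm up. Origin: centre of its underside, z up.
- pot: round stainless steel brush pot, fixed, 72 mm outside and 64 mm inside diameter, 85 mm tall, inner floor 6 mm up. Origin: centre of its underside.
- brush: long jar brush, 70 g, 210 mm long, standing upright on its bristles in the pot. Along its z from the origin: white bristle head 46 mm diameter (foot narrowed to 36 mm) from 0 to 84 mm, thin steel rod to 130 mm, blue round handle 20 mm diameter from 130 to 210 mm. Bristles are stiff. Origin: centre of the flat lower end of the bristles; z runs along the brush to the handle end.
- stand: white funnel stand, fixed: 110 mm square base, 8 mm thick, and on four steel rods a ring 74 mm outside, 62 mm inside diameter whose top is 50 mm up. Origin: centre of its underside. The funnel starts upright in it, its stem inside the ring and standing on the base.
- funnel: orange funnel, 110 g: stem 49 mm outside, 43 mm inside diameter from 0 to 45 mm, a flat flange 82 mm across at 45 mm, above it a cone to 130 mm outside diameter at the rim, 105 mm up. Grip tab at the rim on its +x side. Origin: centre of the stem's lower end, z up. Seated, the stem is in the jar's neck and the flange flat on the jar's rim, origin 80 mm above its underside.
- funnel_tab (a point): point in the funnel's upright flat grip tab, at (69, 0, 130) mm in the funnel's frame; axes as the funnel's. The tab is 10 mm thick (along x), 32 mm wide (along y), from 88 to 152 mm up, so it sticks up 47 mm above the rim. Grip it across its 10 mm thickness.
- tray: flat stainless steel tray, fixed, 300 mm (its x) by 200 mm (its y), rim 14 mm high, wall 4 mm, inner floor 4 mm up. Origin: centre of its underside.
- scoop: aluminium scoop, 160 g, lying level in the tray: flat-bottomed trough, open at the front (+x), closed at back and sides, from x = -50 to +60 mm, 85 mm wide, 46 mm high, floor 3 mm thick. A straight black handle (18 mm wide along y, 22 mm deep) rises backwards at 0.4 rad from x = -54, z = 32 to x = -146, z = 70 mm. Origin: underside of the trough floor, z up.
- scoop_grip (a point): middle of the scoop's handle, at (-100, 0, 51) mm in the scoop's frame; grip it across its 18 mm width (along the scoop's y). Axes as the scoop's.
- scoop_lip (a point): middle of the scoop's open front edge, at (60, 0, 3) mm in the scoop's frame, where the stoppers leave it. The stoppers slide once the scoop is tipped front-down by about 25 to 35 degrees; 45 to 50 degrees empties it.
- tape: bystander: white roll of tape lying flat, 84 mm diameter, 24 mm high. Leave alone.
- tube_bundle: bystander: three banded sample tubes lying side by side, 105 mm by 46 mm, 16 mm high. Leave alone.
- pliers: bystander: blue-handled tube strippers lying flat, about 160 mm long, 14 mm high. Leave alone.
- stopper1: rubber stopper 1 of 6, loose in the scoop: grey plug 14 mm diameter by 11 mm under a red head 18 mm diameter by 8 mm, 19 mm tall, 12 g, origin at the plug's end.
- stopper2: rubber stopper 2 of 6, loose in the scoop: grey plug 14 mm diameter by 11 mm under a purple head 18 mm diameter by 8 mm, 19 mm tall, 12 g, origin at the plug's end.
- stopper3: rubber stopper 3 of 6, loose in the scoop: grey plug 14 mm diameter by 11 mm under a yellow head 18 mm diameter by 8 mm, 19 mm tall, 12 g, origin at the plug's end.
- stopper4: rubber stopper 4 of 6, loose in the scoop: grey plug 14 mm diameter by 11 mm under a red head 18 mm diameter by 8 mm, 19 mm tall, 12 g, origin at the plug's end.
- stopper5: rubber stopper 5 of 6, loose in the scoop: grey plug 14 mm diameter by 11 mm under a purple head 18 mm diameter by 8 mm, 19 mm tall, 12 g, origin at the plug's end.
- stopper6: rubber stopper 6 of 6, loose in the scoop: grey plug 14 mm diameter by 11 mm under a yellow head 18 mm diameter by 8 mm, 19 mm tall, 12 g, origin at the plug's end.
Not all that is in view belongs to the job. Leave any blue look-alike of the scoop alone.

How it is judged:
By the outcome, as a careful person would: the job done as asked, in the order asked, and still so for the second after the job is handed in, with the robot touching nothing.
It also fails if it takes over 72 s, if anything falls off the work surface, if the arm or the gripper's body presses on something with over 40 N, if the wrist force passes 120 N, or if a joint passes its speed limit or range.

## Robot

A 7-joint arm with a two-finger parallel gripper is mounted at the origin on the work surface. World frame = base frame: x ahead of the robot, y to its left, z up, the work surface at z = 0. Lengths are in m, angles in rad, forces in N, time in s.
With the tool pointing down it reaches from about 0.4 to 0.875 m from the base axis. Payload 19.3 kg.
Tool frame: the origin (TCP) lies on the centre line of the jaws, within the pads' length; the fingertips stand 14 mm ahead of it and the grasp point (between the pads) lies 5 mm behind it; z points along the fingers, y is the line along which they close (so a half turn about z gives the same grasp; the last joint's range is limited). The gripper opens to 85 mm and grips with 20 to 120 N. Pads are 22 mm wide; open, the fingers measure 114 mm over their backs; the gripper's body (76 mm by 85 mm) begins 54 mm behind the grasp point. The pads swing forward as they close: fully open they stand 13 mm farther back than shut.
Start: joints at [1.144, 0.521, -0.036, 1.599, 0.021, 1.021, -0.113], TCP at [0.218, -0.586, 0.245] pointing down, gripper open.
Joint ranges: [-2.91, 2.91], [-0.3, 2.13], [-1.5, 1.42], [0.17, 2.43], [-1.26, 4.41], [0.16, 1.93], [-2.52, 2.52]. Speed limits (rad/s): [1.89, 1.89, 2.39, 2.39, 3.01, 3.01, 3.01].

## Interface

Orientations are given as [roll, pitch, yaw] about the fixed x, y, z axes, in that order (R = Rz(yaw) Ry(pitch) Rx(roll)).
In Python, from workcell import bot, grab_frame, regions_of gives the robot as it stands. The module is installed in compiled form; this text tells all that it offers.
- The arm moves only by the tool play_rows, never from a script. Its argument "plan" is a list of rows, each a list of 3 entries, a list of its own where there are three numbers: the shift along the tool's x, y, z in units of 2.5 cm (1.0 is 2.5 cm), then the turn, a rotation vector about the tool's x, y, z in units of 0.15 rad (1.0 is 0.15 rad), then the closure, from -1 (fully open) to 1 (shut). In form: [[[tx, ty, tz], [rx, ry, rz], jaw], ...]. A call has 1 to 20 rows; each row shifts and turns the commanded pose from where the row before left it, along the tool's axes as they then stand; what a row does not reach is not made up. A row lasts 1/8 s, in which the tool goes at most 62.5 mm and 10.7 degrees, less where a joint would pass 70% of its speed; a pose out of reach is approached as far as the arm can. A call with a number of a shift or a turn outside -1 to 1 is refused whole. A call with a gripper value outside its range is refused whole. The fingers move at their own pace and stop on an object; "newtons" is the grip in N (left out, the last holds). Time passes only in rows, so rows that do not move let the fingers close. It gives the time, the measured TCP pose, the force, the opening and the grip force at its end, in the units of the state.
- bot.observe(): the state, without advancing time (a new reading comes with each control period).
- grab_frame(name): name is "side" or "top" or "wrist"; returns a dict with "pixels" (400x640x3 uint8, red, green, blue), "depth" (400x640 float32, m along the optical axis (not along the pixel's ray), 0 where there is no reading), "camera_matrix" (3x3 intrinsics, pixels), "distortion" ([k1, k2, p1, p2, k3] as OpenCV has them; the pictures are not rectified), "R" (3x3) and "t" (3): a world point X has camera coordinates R X + t. Camera axes: x right, y down, z forward; pixel columns grow to the right and rows downward; lengths in m; the calibration is good to about 2 mm. A picture is of the moment at which its call begins.
- bot.job_done(): hands the job in; it is judged then, once.
Trained networks look in the newest picture that a camera, given by its name, has taken for a name from the list of things; names that differ only in an ending like _2 or _b are one class to them, and where a whole thing is asked for, a point or a joint stands for the part that bears it (a point fixed in the world has none). Each returns a list of dicts, best first, with "p" (0 to 1); they miss things now and then, are a little off and sometimes report something else, mostly with a low value. They report only what shows in the picture. A call takes as long as a camera call. They do not tell look-alikes from the thing itself.
- regions_of(thing, camera): "mask" (400x640 bool, what is visible of it) and "box" ([left, top, right, bottom] in pixels, round what is visible of it).
The state is a dict: "clock": time; "qpos": joint angles; "qd": joint speeds; "joint_efforts": joint torques, N m; "position": TCP position; "tool_rot": TCP orientation; "force": force on the tool from outside, world axes, zero at the start; "moment": the same for the moment, N m; "grip_width": finger opening in m; "finger_force": force on a finger pad.
Only numpy, scipy, OpenCV 4.12 (cv2) and the standard library are available. Lean on these libraries where they do the work, as an engineer would, in place of code of your own. Each camera call takes 0.05 s, during which the arm holds its last target. There are 200 camera calls.

## Working session

There is one attempt and no reset: what is moved stays moved. The work goes in short steps, Python scripts to look and compute and a tool call to move; the robot and the scene stay as the last step left them, time stands still between calls to the robot, and variables do not carry over. Pictures are saved under pics/ and viewed, at most 11 in all, crops included, and the job is handed in when it is done.

Besides the shell and the picture viewer there is one more tool, called after "Request:" as name(argument=value, ...) on one line, values as JSON. play_rows: Moves the arm, as the interface text tells. Its arguments: {"type":"object","properties":{"plan":{"type":"array"},"newtons":{"type":"number"}},"required":["plan"]}

```bash
mkdir -p pics; cat > h.py <<'E'
import numpy as np, cv2
from workcell import bot, grab_frame, regions_of
from scipy.spatial.transform import Rotation as Ro
def cloud(f):
    h,w=f['depth'].shape
    uv=np.stack(np.meshgrid(np.arange(w),np.arange(h)),-1).reshape(-1,1,2).astype(np.float64)
    n=cv2.undistortPoints(uv,f['camera_matrix'],f['distortion']).reshape(h,w,2)
    d=f['depth'].astype(float)
    P=np.dstack([n*d[...,None],d])
    return (P-f['t'])@f['R']
def save(f,n): cv2.imwrite('pics/'+n,f['pixels'][...,::-1])
E
cat > a.py <<'E'
from h import *
s=bot.observe(); print({k:np.round(v,3) for k,v in s.items()})
for c in ['top','side']:
    f=grab_frame(c); save(f,c+'0.png'); P=cloud(f); np.savez(c+'0.npz',P=P,d=f['depth'],px=f['pixels'])
    print(c, 'cam pos',np.round(-f['R'].T@f['t'],3))
    for t in ['jar','pot','brush','stand','funnel','funnel_tab','tray','scoop','tape','tube_bundle','pliers','stopper1']:
        for r in regions_of(t,c)[:3]:
            m=r['mask']&(f['depth']>0)
            q=P[m]
            if len(q): print(t,round(r['p'],2),r['box'],m.sum(),np.round(np.percentile(q,2,axis=0),3),np.round(np.median(q,axis=0),3),np.round(np.percentile(q,98,axis=0),3))
E
python3 a.py
```

```text
{'clock': np.float64(0.0), 'qpos': array([ 1.144,  0.522, -0.036,  1.6  ,  0.021,  1.021, -0.113]), 'qd': array([ 0.001,  0.001,  0.001, -0.001, -0.001, -0.003,  0.   ]), 'joint_efforts': array([ 2.0000e-03, -9.2709e+01,  1.9810e+00, -3.6991e+01,  1.8000e-02,
        8.0000e-03, -0.0000e+00]), 'position': array([ 0.218, -0.585,  0.245]), 'tool_rot': array([-3.14 ,  0.   ,  0.357]), 'force': array([-0.438, -0.121, -0.092]), 'moment': array([-0.015, -0.002, -0.028]), 'finger_force': np.float64(0.0), 'grip_width': np.float64(0.085)}
top cam pos [ 0.362 -0.01   1.32 ]
jar 0.6 [213.6, 209.9, 243.6, 248.4] 272 [0.409 0.226 0.002] [0.458 0.244 0.008] [0.514 0.294 0.013]
pot 0.72 [221.2, 152.9, 250.0, 187.5] 375 [0.579 0.206 0.004] [0.603 0.231 0.06 ] [0.648 0.272 0.088]
brush 0.59 [219.0, 151.7, 245.0, 177.7] 315 [0.595 0.221 0.043] [0.612 0.236 0.087] [0.632 0.256 0.217]
stand 0.54 [213.8, 206.8, 243.2, 247.5] 315 [0.409 0.225 0.002] [0.456 0.246 0.008] [0.513 0.294 0.013]
funnel 0.72 [189.7, 195.6, 246.2, 246.7] 1889 [0.404 0.205 0.009] [0.465 0.289 0.091] [0.521 0.337 0.158]
funnel_tab 0
[... 2399 characters left out ...]
.028] [ 0.479 -0.202  0.081]
tape 0.61 [247.9, 191.8, 281.4, 222.1] 599 [0.362 0.073 0.001] [0.402 0.107 0.023] [0.441 0.153 0.027]
tape 0.38 [424.9, 234.2, 449.1, 286.2] 625 [ 0.67  -0.288  0.002] [ 0.727 -0.221  0.013] [ 0.762 -0.146  0.017]
tube_bundle 0.71 [354.1, 178.1, 393.9, 204.1] 454 [ 0.673 -0.005  0.004] [0.708 0.042 0.014] [0.744 0.09  0.018]
pliers 0.87 [423.2, 234.5, 449.5, 286.7] 662 [ 0.671 -0.288  0.001] [ 0.725 -0.223  0.013] [ 0.761 -0.147  0.017]
stopper1 0.46 [332.0, 312.0, 344.6, 324.9] 80 [ 0.439 -0.281  0.008] [ 0.446 -0.274  0.026] [ 0.459 -0.259  0.03 ]
stopper1 0.44 [326.7, 306.4, 340.2, 317.7] 65 [ 0.434 -0.261  0.007] [ 0.441 -0.255  0.026] [ 0.449 -0.245  0.03 ]
```

```bash
cat > b.py <<'E'
from h import *
t=np.load('top0.npz'); s=np.load('side0.npz')
a=cv2.resize(t['px'][180:360,180:500],None,fx=2.5,fy=2.5)[...,::-1]; cv2.imwrite('pics/crop_top.png',a)
def circ(q):
    A=np.c_[2*q[:,:2],np.ones(len(q))]; x=np.linalg.lstsq(A,(q[:,:2]**2).sum(1),rcond=None)[0]; return np.round([x[0],x[1],(x[2]+x[0]**2+x[1]**2)**.5],4)
def sel(P,x,y,z):
    q=P.reshape(-1,3); return q[(q[:,0]>x[0])&(q[:,0]<x[1])&(q[:,1]>y[0])&(q[:,1]<y[1])&(q[:,2]>z[0])&(q[:,2]<z[1])]
for n,P in(('top',t['P']),('side',s['P'])):
    print(n)
    for nm,b in dict(jarrim=((.46,.63),(-.06,.1),(.115,.14)),pot=((.55,.68),(.17,.3),(.078,.092)),handle=((.58,.65),(.2,.27),(.135,.23)),handletop=((.58,.65),(.2,.27),(.2,.23)),
      frim=((.38,.56),(.2,.36),(.1,.109)),ftab=((.36,.56),(.18,.38),(.12,.17)),ftabtop=((.36,.56),(.18,.38),(.148,.17)),tape=((.34,.46),(.05,.17),(.018,.035)),scooph=((.3,.6),(-.45,-.1),(.052,.1)),scoopw=((.3,.6),(-.45,-.1),(.035,.05)),
      tray=((.3,.6),(-.48,-.1),(.009,.018)),jarall=((.46,.63),(-.06,.1),(.03,.14))).items():
        q=sel(P,*b)
        if len(q)<4: print(nm,len(q)); continue
        r=cv2.minAreaRect((q[:,:2]*1000).astype(np.float32))
        print(nm,len(q),'mean',q.mean(0).round(4),'min',q.min(0).round(3),'max',q.max(0).round(3),'circ',circ(q),'rect',np.round(r[0],1),np.round(r[1],1),round(r[2],1))
E
python3 b.py
```

```text
top
jarrim 156 mean [0.542  0.0241 0.1234] min [ 0.507 -0.008  0.115] max [0.578 0.059 0.134] circ [0.5415 0.0253 0.0329] rect [542.3  25.3] [70.6 66.8] 0.6
pot 275 mean [0.6135 0.2384 0.0843] min [0.579 0.206 0.078] max [0.65  0.275 0.092] circ [0.6148 0.24   0.025 ] rect [613.9 239. ] [66.6 68.5] 42.2
handle 118 mean [0.6144 0.2376 0.1936] min [0.607 0.23  0.14 ] max [0.627 0.251 0.222] circ [0.6164 0.2395 0.0078] rect [616.6 239.2] [19.1 18.9] 46.2
handletop 64 mean [0.6163 0.2392 0.2132] min [0.608 0.231 0.201] max [0.627 0.251 0.222] circ [0.617  0.2398 0.0074] rect [616.6 239.2] [19.1 18.9] 46.2
frim 327 mean [0.4654 0.2888 0.1046] min [0.402 0.204 0.1  ] max [0.527 0.342 0.109] circ [0.4625 0.2767 0.0579] rect [461.9 278.1] [126.9 122.3] 43.8
ftab 87 mean [0.4561 0.2076 0.1509] min [0.441 0.204 0.12 ] max [0.473 0.215 0.164] circ [0.4565 0.209  0.0097] rect [457.  209.2] [10.3 32.1] 87.5
ftabtop 60 mean [0.4563 0.2088 0.158 ] min [0.441 0.204 0.148] max [0.473 0.215 0.164] circ [0.4566 0.2095 0.0095] rect [457.  209.3] [ 9.9 32.1] 87.0
tape 466 mean [0.4006 0.1162 0.0235] min 
[... 1919 characters left out ...]
18 0.0346] rect [402.7 113.3] [82.8 81.3] 37.8
scooph 505 mean [ 0.4535 -0.3602  0.0668] min [ 0.379 -0.405  0.052] max [ 0.484 -0.215  0.085] circ [ 0.4342 -0.3399  0.0465] rect [ 443.6 -309.6] [ 84.6 195.6] 15.2
scoopw 374 mean [ 0.4359 -0.2839  0.0439] min [ 0.378 -0.354  0.035] max [ 0.485 -0.206  0.05 ] circ [ 0.4318 -0.2696  0.0512] rect [ 437.3 -283.7] [ 87.  141.5] 14.2
tray 1603 mean [ 0.4488 -0.2702  0.0134] min [ 0.333 -0.432  0.009] max [ 0.56  -0.121  0.018] circ [ 0.4553 -0.2805  0.1179] rect [ 446.9 -279.7] [200.7 301. ] 5.6
jarall 1257 mean [0.5383 0.0128 0.0874] min [ 0.502 -0.019  0.03 ] max [0.582 0.064 0.128] circ [0.5423 0.0217 0.0364] rect [541.   21.6] [78.7 82.4] 10.1
```

View pics/side0.png

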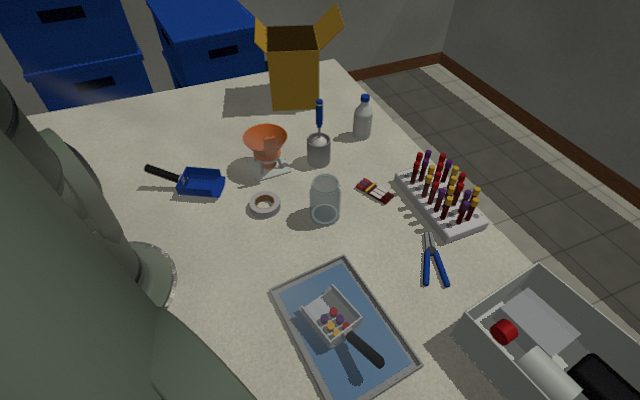

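View pics/top0.png

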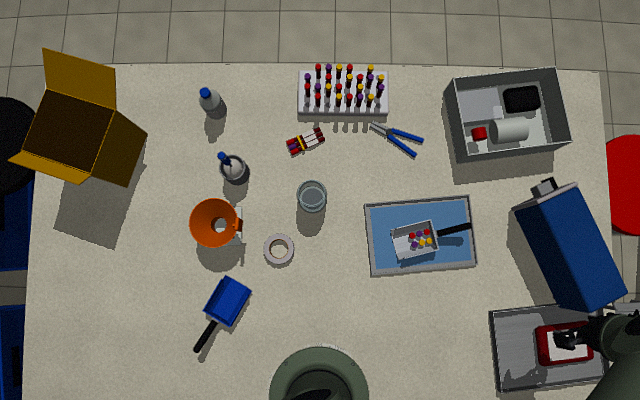

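The top view shows the aluminium scoop with stoppers in the tray at (430,240), and the blue look-alike at (222,310). The jar is at (312,196), the pot and brush at (232,167), and the funnel at (216,223) with its tab at (238,224). In the side view the same things are at: scoop (330,315), blue scoop (200,180), jar (325,200). There are two scoop candidates. The one in the tray holding stoppers fits, because it is aluminium and in the steel tray. I'll confirm this in the crop.

View pics/crop_top.png

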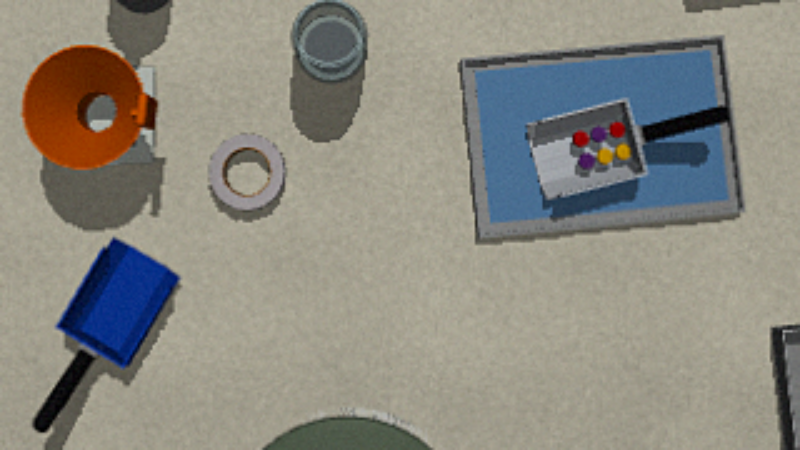

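```bash
cat > m.py <<'E'
# repeated-row solver: m.row(pos, R, N) -> one row that, repeated N times, brings the tool there
from h import *
def down(yaw): return Ro.from_euler('xyz',[np.pi,0,yaw])
def row(p,R,N,start=None):
    s=bot.observe() if start is None else None
    p0,R0=(s['position'],Ro.from_euler('xyz',s['tool_rot'])) if s else start
    rv=(R0.inv()*R).as_rotvec()/N; r=Ro.from_rotvec(rv)
    M=sum((R0*r**k).as_matrix() if k else R0.as_matrix() for k in range(N))
    d=np.linalg.solve(M,np.array(p)-p0)
    a,b=np.round(d/.025,2),np.round(rv/.15,2)
    q,Q=np.array(p0),R0; path=[]
    for k in range(N):
        q=q+Q.apply(a*.025); Q=Q*Ro.from_rotvec(b*.15); path.append(q.round(3))
    print(N,'x',a.tolist(),b.tolist(),'mid',path[N//2],'end',path[-1],Q.as_euler('xyz').round(3), '' if max(abs(a).max(),abs(b).max())<=1 else 'TOO FAST')
    return q,Q
E
python3 - <<'E'
from m import *
e=row([.40,-.17,.30],down(.357),16)
e=row([.6175,.2385,.27],down(2.0),18,e)
e=row([.6175,.2385,.175],down(2.0),4,e)
E
```

```text
16 x [0.79, -0.81, -0.14] [-0.0, -0.0, -0.0] mid [ 0.321 -0.353  0.277] end [ 0.401 -0.172  0.301] [-3.142 -0.     0.357] 
18 x [1.15, 0.05, 0.07] [-0.0, -0.0, -0.61] mid [0.609 0.013 0.284] end [0.614 0.238 0.27 ] [ 3.142 -0.     2.004] TOO FAST
4 x [-0.01, 0.03, 0.95] [0.0, -0.0, 0.01] mid [0.617 0.238 0.199] end [0.617 0.238 0.175] [ 3.142 -0.     1.998]
```

The crop shows the silver scoop holding six stoppers in the steel tray at crop (590,150), open side facing left. The blue empty one at (118,300) is the look-alike. Moving now.

Request:
play_rows(plan=[[[0.79,-0.81,-0.14],[0,0,0],-1],[[0.79,-0.81,-0.14],[0,0,0],-1],[[0.79,-0.81,-0.14],[0,0,0],-1],[[0.79,-0.81,-0.14],[0,0,0],-1],[[0.79,-0.81,-0.14],[0,0,0],-1],[[0.79,-0.81,-0.14],[0,0,0],-1],[[0.79,-0.81,-0.14],[0,0,0],-1],[[0.79,-0.81,-0.14],[0,0,0],-1],[[0.79,-0.81,-0.14],[0,0,0],-1],[[0.79,-0.81,-0.14],[0,0,0],-1],[[0.79,-0.81,-0.14],[0,0,0],-1],[[0.79,-0.81,-0.14],[0,0,0],-1],[[0.79,-0.81,-0.14],[0,0,0],-1],[[0.79,-0.81,-0.14],[0,0,0],-1],[[0.79,-0.81,-0.14],[0,0,0],-1],[[0.79,-0.81,-0.14],[0,0,0],-1]])

```text
clock: 3.3
position: [0.4015, -0.1708, 0.3016]
tool_rot: [3.141, -0.0, 0.357]
force: [-0.2, -0.3, 0.6]
grip_width: 0.0857
finger_force: 0.0
```

```bash
python3 - <<'E'
from m import *
e=row([.6175,.2385,.27],down(2.0),20)
E
```

```text
20 x [1.04, 0.05, 0.06] [0.0, 0.0, -0.55] mid [0.609 0.012 0.285] end [0.615 0.241 0.272] [3.141 0.    2.007] TOO FAST
```

Request:
play_rows(plan=[[[1,0.05,0.06],[0,0,-0.55],-1],[[1,0.05,0.06],[0,0,-0.55],-1],[[1,0.05,0.06],[0,0,-0.55],-1],[[1,0.05,0.06],[0,0,-0.55],-1],[[1,0.05,0.06],[0,0,-0.55],-1],[[1,0.05,0.06],[0,0,-0.55],-1],[[1,0.05,0.06],[0,0,-0.55],-1],[[1,0.05,0.06],[0,0,-0.55],-1],[[1,0.05,0.06],[0,0,-0.55],-1],[[1,0.05,0.06],[0,0,-0.55],-1],[[1,0.05,0.06],[0,0,-0.55],-1],[[1,0.05,0.06],[0,0,-0.55],-1],[[1,0.05,0.06],[0,0,-0.55],-1],[[1,0.05,0.06],[0,0,-0.55],-1],[[1,0.05,0.06],[0,0,-0.55],-1],[[1,0.05,0.06],[0,0,-0.55],-1],[[1,0.05,0.06],[0,0,-0.55],-1],[[1,0.05,0.06],[0,0,-0.55],-1],[[1,0.05,0.06],[0,0,-0.55],-1],[[1,0.05,0.06],[0,0,-0.55],-1]])

```text
clock: 5.8
position: [0.6067, 0.2254, 0.2712]
tool_rot: [-3.142, -0.0, 2.012]
force: [-0.0, -0.1, -0.4]
grip_width: 0.0854
finger_force: 0.0
```

```bash
python3 - <<'E'
from m import *
f=grab_frame('wrist'); save(f,'w1.png')
P=cloud(f); q=P[(f['depth']>0)]
h=q[(abs(q[:,0]-.617)<.03)&(abs(q[:,1]-.2385)<.03)&(q[:,2]>.205)&(q[:,2]<.225)]
print('handle top',len(h),h.min(0),h.max(0) if len(h) else '')
h=q[(abs(q[:,0]-.617)<.05)&(abs(q[:,1]-.2385)<.05)&(q[:,2]>.078)&(q[:,2]<.092)]
print('pot rim',len(h),h.min(0),h.max(0))
e=row([.6175,.2385,.255],down(2.0),2)
e=row([.6175,.2385,.175],down(2.0),4,e)
E
```

```text
handle top 854 [0.60682732 0.23334793 0.20507539] [0.62711567 0.25272556 0.21678061]
pot rim 1818 [0.57913532 0.20542227 0.0780081 ] [0.6503852  0.27653249 0.09171284]
2 x [0.06, 0.31, 0.32] [-0.0, -0.01, 0.07] mid [0.618 0.238 0.255] end [0.618 0.238 0.255] [3.142e+00 1.000e-03 1.999e+00] 
4 x [0.0, -0.0, 0.8] [0.0, 0.0, -0.0] mid [0.618 0.238 0.195] end [0.618 0.238 0.175] [3.142e+00 1.000e-03 1.999e+00]
```

Request:
play_rows(plan=[[[0.1,0.29,0.32],[0,0,0.04],-1],[[0.1,0.29,0.32],[0,0,0.04],-1],[[0,0,0.8],[0,0,0],-1],[[0,0,0.8],[0,0,0],-1],[[0,0,0.8],[0,0,0],-1],[[0,0,0.8],[0,0,0],-1],[[0,0,0],[0,0,0],0.3],[[0,0,0],[0,0,0],1],[[0,0,0],[0,0,0],1],[[0,0,0],[0,0,0],1],[[0,0,0],[0,0,0],1]], newtons=50)

```text
clock: 7.22
position: [0.6187, 0.2346, 0.176]
tool_rot: [3.14, -0.0, 1.995]
force: [1.2, -0.4, 5.8]
grip_width: 0.0187
finger_force: 49.1
```

```bash
python3 - <<'E'
from m import *
s=bot.observe(); np.save('brush_grasp.npy',np.r_[s['position'],s['tool_rot']]); print(s['position'],s['tool_rot'],s['grip_width'],s['finger_force'],s['force'])
e=row(s['position']+[0,0,.14],down(2.0),6)
e=row([.542,.024,s['position'][2]+.14],down(2.0),11,e)
E
```

```text
[0.61869273 0.23458686 0.1760059 ] [ 3.14018194e+00 -1.78634802e-05  1.99463967e+00] 0.018742729573454322 49.09594237804413 [ 1.19858569 -0.3997892   5.84779319]
6 x [0.0, 0.0, -0.93] [0.0, -0.0, -0.01] mid [0.619 0.235 0.269] end [0.619 0.235 0.316] [ 3.14  -0.     2.004] 
11 x [-0.58, -0.57, -0.0] [0.0, -0.0, 0.0] mid [0.577 0.12  0.315] end [0.543 0.024 0.315] [ 3.14  -0.     2.004]
```

Request:
play_rows(plan=[[[0,0,-0.93],[0,0,0],1],[[0,0,-0.93],[0,0,0],1],[[0,0,-0.93],[0,0,0],1],[[0,0,-0.93],[0,0,0],1],[[0,0,-0.93],[0,0,0],1],[[0,0,-0.93],[0,0,0],1],[[-0.58,-0.57,0],[0,0,0],1],[[-0.58,-0.57,0],[0,0,0],1],[[-0.58,-0.57,0],[0,0,0],1],[[-0.58,-0.57,0],[0,0,0],1],[[-0.58,-0.57,0],[0,0,0],1],[[-0.58,-0.57,0],[0,0,0],1],[[-0.58,-0.57,0],[0,0,0],1],[[-0.58,-0.57,0],[0,0,0],1],[[-0.58,-0.57,0],[0,0,0],1],[[-0.58,-0.57,0],[0,0,0],1],[[-0.58,-0.57,0],[0,0,0],1],[[0,0,0],[0,0,0],1]])

```text
clock: 9.48
position: [0.5405, 0.0226, 0.3149]
tool_rot: [-3.141, 0.001, 1.992]
force: [-0.3, -0.5, 0.1]
grip_width: 0.0187
finger_force: 48.9
```

```bash
cat > c.py <<'E'
from m import *
print(bot.observe()['position'],bot.observe()['grip_width'])
p=bot.observe()['position']
for c in ('side','top'):
    f=grab_frame(c); P=cloud(f); save(f,c+'1.png')
    q=P[(f['depth']>0)]; q=q[(abs(q[:,:2]-[.542,.024])<.06).all(1)]
    for a,b in ((.115,.13),(.14,.17),(.17,.2),(.2,.222),(.235,.265)):
        h=q[(q[:,2]>a)&(q[:,2]<b)]
        if len(h)<8: continue
        (x,y),r=cv2.minEnclosingCircle((h[:,:2]*1000).astype(np.float32))
        A=np.c_[2*h[:,:2],np.ones(len(h))]; k=np.linalg.lstsq(A,(h[:,:2]**2).sum(1),rcond=None)[0]
        print(c,a,len(h),h.min(0).round(3),h.max(0).round(3),'mec',round(x),round(y),round(r),'fit',k[:2].round(4),round((k[2]+k[0]**2+k[1]**2)**.5,4))
E
python3 c.py; python3 -c "
import cv2;a=cv2.imread('pics/side1.png')[60:260,220:440];cv2.imwrite('pics/s1c.png',cv2.resize(a,None,fx=3,fy=3))"
```

```text
[0.54051704 0.02256366 0.31485587] 0.01866908343766848
side 0.115 190 [ 0.508 -0.014  0.115] [0.577 0.054 0.129] mec 542 22 36 fit [0.5427 0.0223] 0.0328
side 0.14 96 [0.516 0.004 0.145] [0.558 0.038 0.17 ] mec 536 23 23 fit [0.5386 0.0269] 0.0198
side 0.17 193 [0.515 0.004 0.17 ] [0.561 0.038 0.2  ] mec 538 26 23 fit [0.5392 0.028 ] 0.0211
side 0.2 173 [0.516 0.005 0.2  ] [0.562 0.039 0.222] mec 539 27 23 fit [0.5389 0.0275] 0.0202
side 0.235 30 [0.536 0.023 0.237] [0.541 0.028 0.264] mec 538 25 3 fit [0.5383 0.0256] 0.0022
```

View pics/s1c.png

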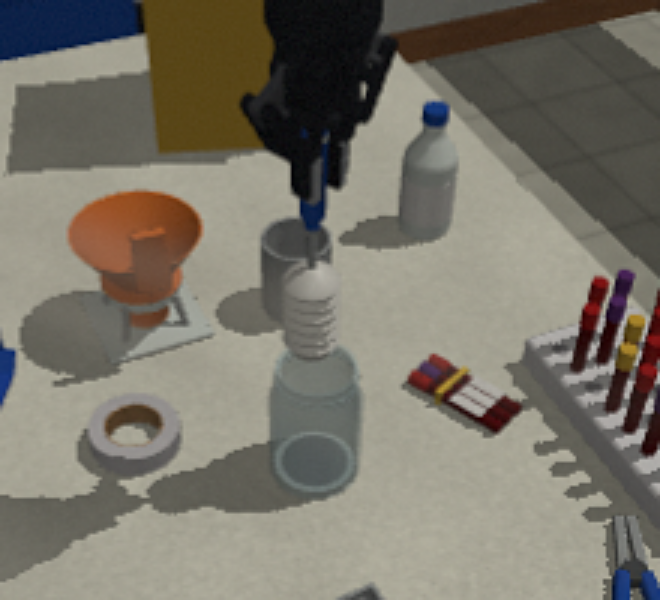

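The crop shows the brush hanging upright at (312,310) over the jar's mouth at (315,375). It needs a shift of about 5 mm to be centred.

Request:
play_rows(plan=[[[-0.22,0.05,0],[0,0,0],1],[[0,0,0.95],[0,0,0],1],[[0,0,0.95],[0,0,0],1],[[0,0,0.95],[0,0,0],1],[[0,0,0.95],[0,0,0],1],[[0,0,0.95],[0,0,0],1],[[0,0,0.5],[0,0,0],1],[[0,0,0.26],[0,0,0],1],[[0,0,0],[0,0,0],1]])

```text
clock: 10.7
position: [0.5446, 0.0201, 0.1772]
tool_rot: [3.142, -0.0, 1.995]
force: [-0.0, -0.2, -0.8]
grip_width: 0.0188
finger_force: 49.0
```

```bash
python3 - <<'E'
from m import *
print(bot.observe())
E
```

```text
{'clock': 10.7, 'qpos': array([ 0.30411746,  0.54433992, -0.61900131,  1.85474777,  0.40377394,
        0.87033845, -0.08778059]), 'qd': array([ 0.0040153 , -0.01320957, -0.00533727, -0.00578811, -0.00206021,
        0.00658282,  0.00373034]), 'joint_efforts': array([ -0.23630748, -81.94478989,  -9.94432479, -30.11933327,
         0.1600927 ,  -0.23294692,  -0.12359475]), 'position': array([0.54455579, 0.02012748, 0.17716213]), 'tool_rot': array([ 3.14156550e+00, -8.65936539e-05,  1.99495495e+00]), 'force': array([-0.00571181, -0.15151119, -0.7824273 ]), 'moment': array([ 0.00698012, -0.00942115, -0.0109944 ]), 'finger_force': 48.959280252456665, 'grip_width': 0.018779328573042306}
```

Request:
play_rows(plan=[[[0,0,0.06],[0,0,0],1],[[0,0,0],[0,0,0],1],[[0,0,-1],[0,0,0],1],[[0,0,-1],[0,0,0],1],[[0,0,-1],[0,0,0],1],[[0,0,-1],[0,0,0],1],[[0,0,-0.1],[0,0,0],1],[[0,0,0],[0,0,0],1],[[0,0,1],[0,0,0],1],[[0,0,1],[0,0,0],1],[[0,0,1],[0,0,0],1],[[0,0,0.8],[0,0,0],1],[[0,0,0.3],[0,0,0],1],[[0,0,0],[0,0,0],1]])

```text
clock: 12.45
position: [0.5442, 0.0201, 0.175]
tool_rot: [-3.141, -0.0, 1.995]
force: [0.4, -0.4, -0.3]
grip_width: 0.0188
finger_force: 48.9
```

```bash
python3 - <<'E'
from m import *
g=np.load('brush_grasp.npy')
p=bot.observe()['position']; print(bot.observe()['force'])
e=row([p[0],p[1],.318],down(1.995),6)
e=row([g[0]-.001,g[1]+.001,.318],down(1.995),10,e)
e=row([g[0]-.001,g[1]+.001,.178],down(1.995),6,e)
E
```

```text
[ 0.35460675 -0.37100054 -0.25987515]
6 x [0.0, -0.0, -0.95] [-0.0, -0.0, -0.0] mid [0.544 0.02  0.27 ] end [0.544 0.02  0.318] [-3.141 -0.     1.995] 
10 x [0.66, 0.62, -0.0] [-0.0, -0.0, -0.0] mid [0.588 0.149 0.317] end [0.618 0.234 0.317] [-3.141 -0.     1.995] 
6 x [0.01, 0.0, 0.93] [-0.0, -0.0, -0.0] mid [0.617 0.235 0.224] end [0.617 0.236 0.178] [-3.141 -0.     1.995]
```

Request:
play_rows(plan=[[[0,0,0.08],[0,0,0],1],[[0,0,0],[0,0,0],1]])

```text
clock: 12.7
position: [0.5448, 0.0203, 0.1744]
tool_rot: [3.141, 0.0, 1.995]
force: [-2.1, -0.6, 13.4]
grip_width: 0.0186
finger_force: 50.6
```

The brush touched the floor. Now it goes out and back to the pot.

Request:
play_rows(plan=[[[0,0,-0.97],[0,0,0],1],[[0,0,-0.97],[0,0,0],1],[[0,0,-0.97],[0,0,0],1],[[0,0,-0.97],[0,0,0],1],[[0,0,-0.97],[0,0,0],1],[[0,0,-0.97],[0,0,0],1],[[0.66,0.62,0],[0,0,0],1],[[0.66,0.62,0],[0,0,0],1],[[0.66,0.62,0],[0,0,0],1],[[0.66,0.62,0],[0,0,0],1],[[0.66,0.62,0],[0,0,0],1],[[0.66,0.62,0],[0,0,0],1],[[0.66,0.62,0],[0,0,0],1],[[0.66,0.62,0],[0,0,0],1],[[0.66,0.62,0],[0,0,0],1],[[0.66,0.62,0],[0,0,0],1],[[0,0,0],[0,0,0],1]])

```text
clock: 14.82
position: [0.6175, 0.2357, 0.3186]
tool_rot: [-3.141, -0.001, 1.997]
force: [-0.4, -0.2, -1.5]
grip_width: 0.0187
finger_force: 49.2
```

```bash
python3 - <<'E'
from m import *
g=np.load('brush_grasp.npy')
p=bot.observe()['position']; print(bot.observe()['force'])
e=row([g[0]-.001,g[1]+.001,.178],down(1.995),6)
E
```

```text
[-0.35590394 -0.15019075 -1.46600587]
6 x [-0.0, 0.0, 0.94] [-0.0, -0.0, 0.0] mid [0.617 0.236 0.225] end [0.617 0.236 0.178] [-3.141e+00 -1.000e-03  1.997e+00]
```

Request:
play_rows(plan=[[[0,0,0.95],[0,0,0],1],[[0,0,0.95],[0,0,0],1],[[0,0,0.95],[0,0,0],1],[[0,0,0.95],[0,0,0],1],[[0,0,0.95],[0,0,0],1],[[0,0,0.6],[0,0,0],1],[[0,0,0.3],[0,0,0],1],[[0,0,0.08],[0,0,0],1],[[0,0,0],[0,0,0],0.5],[[0,0,0],[0,0,0],-0.3],[[0,0,0],[0,0,0],-1],[[0,0,-0.5],[0,0,0],-1],[[0,0,-1],[0,0,0],-1],[[0,0,-1],[0,0,0],-1],[[0,0,-1],[0,0,0],-1]])

```text
clock: 16.7
position: [0.6178, 0.2343, 0.2652]
tool_rot: [3.141, -0.0, 1.995]
force: [1.6, -0.1, -1.0]
grip_width: 0.0853
finger_force: 0.0
```

```bash
cat > d.py <<'E'
from m import *
f=grab_frame('side'); P=cloud(f); q=P[f['depth']>0]
for n,c,zs in (('brush',[.6165,.239],((.05,.095),(.14,.18),(.18,.205),(.205,.23))),('jar',[.542,.024],((.11,.13),))):
    h0=q[(abs(q[:,:2]-c)<.045).all(1)]
    for a,b in zs:
        h=h0[(h0[:,2]>a)&(h0[:,2]<b)]
        if len(h): print(n,a,len(h),h.min(0).round(3),h.max(0).round(3))
e=row([.458,.210,.20],down(3.10),10)
e=row([.458,.208,.133],down(3.10),3,e)
E
python3 d.py
```

```text
brush 0.05 481 [0.58  0.201 0.05 ] [0.651 0.275 0.095]
brush 0.14 83 [0.605 0.231 0.141] [0.624 0.242 0.18 ]
brush 0.18 54 [0.605 0.232 0.181] [0.623 0.246 0.204]
brush 0.205 47 [0.605 0.232 0.206] [0.624 0.249 0.218]
jar 0.11 324 [ 0.507 -0.013  0.11 ] [0.577 0.058 0.128]
10 x [0.48, -0.49, 0.27] [0.0, 0.0, -0.74] mid [0.518 0.242 0.228] end [0.458 0.211 0.2  ] [3.139 0.004 3.105] 
3 x [-0.0, -0.04, 0.9] [0.0, 0.01, 0.01] mid [0.458 0.209 0.155] end [0.458 0.208 0.133] [ 3.139 -0.     3.1  ]
```

The brush stands upright in its pot and the jar has not moved. Funnel next.

Request:
play_rows(plan=[[[0.48,-0.49,0.27],[0,0,-0.74],-1],[[0.48,-0.49,0.27],[0,0,-0.74],-1],[[0.48,-0.49,0.27],[0,0,-0.74],-1],[[0.48,-0.49,0.27],[0,0,-0.74],-1],[[0.48,-0.49,0.27],[0,0,-0.74],-1],[[0.48,-0.49,0.27],[0,0,-0.74],-1],[[0.48,-0.49,0.27],[0,0,-0.74],-1],[[0.48,-0.49,0.27],[0,0,-0.74],-1],[[0.48,-0.49,0.27],[0,0,-0.74],-1],[[0.48,-0.49,0.27],[0,0,-0.74],-1],[[0,0,0],[0,0,0],-1]])

```text
clock: 18.12
position: [0.4565, 0.2095, 0.1962]
tool_rot: [-3.141, 0.0, 3.104]
force: [0.3, 1.0, 0.0]
grip_width: 0.0852
finger_force: 0.0
```

```bash
python3 - <<'E'
from m import *
f=grab_frame('wrist'); P=cloud(f); q=P[f['depth']>0]
q=q[(abs(q[:,:2]-[.458,.208])<.04).all(1)]
h=q[(q[:,2]>.15)&(q[:,2]<.168)]
if len(h): print(len(h),h.min(0),h.max(0),cv2.minAreaRect((h[:,:2]*1000).astype(np.float32)))
e=row([.458,.208,.136],down(3.10),3)
E
```

```text
897 [0.44100646 0.20316267 0.15012071] [0.47247444 0.21469972 0.16103183] ((456.8475341796875, 209.00259399414062), (10.00553035736084, 31.54838752746582), 85.27518463134766)
3 x [-0.01, -0.03, 0.81] [0.0, 0.0, 0.0] mid [0.458 0.209 0.156] end [0.458 0.208 0.136] [3.142e+00 1.000e-03 3.102e+00]
```

Request:
play_rows(plan=[[[0,0,0.8],[0,0,0.05],-1],[[0,0,0.8],[0,0,0.05],-1],[[0,0,0.8],[0,0,0.05],-1],[[0,0,0],[0,0,0],0.3],[[0,0,0],[0,0,0],1],[[0,0,0],[0,0,0],1],[[0,0,0],[0,0,0],1],[[0,0,0],[0,0,0],1]], newtons=60)

```text
clock: 19.18
position: [0.4568, 0.21, 0.136]
tool_rot: [-3.142, 0.0, 3.082]
force: [-0.3, 0.5, -0.8]
grip_width: 0.0094
finger_force: 60.6
```

```bash
python3 - <<'E'
from m import *
s=bot.observe();p=s['position']; print(s['position'],s['tool_rot'],s['grip_width'],s['finger_force'],s['force'])
e=row(p+[0,0,.142],down(s['tool_rot'][2]),6)
e=row([.473,.0235,p[2]+.142],down(1.57),13,e)
E
```

```text
[0.45680353 0.20999031 0.13599603] [-3.14158754e+00  3.40264365e-04  3.08209816e+00] 0.009377485851286246 60.59964179992676 [-0.27033906  0.50347997 -0.76553221]
6 x [-0.0, -0.0, -0.95] [-0.0, 0.0, -0.0] mid [0.457 0.21  0.231] end [0.457 0.21  0.278] [-3.142  0.     3.082] 
13 x [-0.47, -0.42, 0.0] [0.0, 0.0, 0.78] mid [0.502 0.112 0.279] end [0.472 0.025 0.279] [3.141 0.    1.561]
```

Request:
play_rows(plan=[[[0,0,-0.95],[0,0,0],1],[[0,0,-0.95],[0,0,0],1],[[0,0,-0.95],[0,0,0],1],[[0,0,-0.95],[0,0,0],1],[[0,0,-0.95],[0,0,0],1],[[0,0,-0.95],[0,0,0],1],[[-0.47,-0.42,0],[0,0,0.78],1],[[-0.47,-0.42,0],[0,0,0.78],1],[[-0.47,-0.42,0],[0,0,0.78],1],[[-0.47,-0.42,0],[0,0,0.78],1],[[-0.47,-0.42,0],[0,0,0.78],1],[[-0.47,-0.42,0],[0,0,0.78],1],[[-0.47,-0.42,0],[0,0,0.78],1],[[-0.47,-0.42,0],[0,0,0.78],1],[[-0.47,-0.42,0],[0,0,0.78],1],[[-0.47,-0.42,0],[0,0,0.78],1],[[-0.47,-0.42,0],[0,0,0.78],1],[[-0.47,-0.42,0],[0,0,0.78],1],[[-0.47,-0.42,0],[0,0,0.78],1],[[0,0,0],[0,0,0],1]])

```text
clock: 21.68
position: [0.4713, 0.0242, 0.2785]
tool_rot: [3.141, 0.001, 1.56]
force: [0.3, -0.6, -0.8]
grip_width: 0.0094
finger_force: 60.5
```

```bash
cat > e.py <<'E'
from m import *
from scipy.optimize import least_squares
s=bot.observe(); print(s['position'],s['tool_rot'])
f=grab_frame('side'); P=cloud(f); save(f,'side2.png')
px=f['pixels'].astype(int); q=P.reshape(-1,3); c=px.reshape(-1,3)
ok=(f['depth'].ravel()>0)&(abs(q[:,:2]-[.542,.024])<.11).all(1)
org=ok&(c[:,0]>c[:,2]*1.8)&(c[:,0]>c[:,1]*1.25)&(q[:,2]>.1)
o=q[org]; print('orange',len(o),o.min(0).round(3),o.max(0).round(3))
def fit(h):
    r=least_squares(lambda x:np.hypot(h[:,0]-x[0],h[:,1]-x[1])-x[2],[.542,.024,.05],loss='soft_l1',f_scale=.002).x
    return r.round(4)
z0=o[:,2].min()
for a in (.0,.02):
    h=o[(o[:,2]>z0+a)&(o[:,2]<z0+a+.02)]
    if len(h)>10: print('stem',a,len(h),fit(h),h.min(0).round(3),h.max(0).round(3))
zf=s['position'][2]-.128
h=o[(o[:,2]>zf+.1)&(o[:,2]<zf+.109)]
if len(h)>10: print('rim',len(h),fit(h),h.min(0).round(3),h.max(0).round(3))
j=q[ok&~org]; j=j[(j[:,2]>.112)&(j[:,2]<.13)]
print('jar rim',len(j),fit(j),j.min(0).round(3),j.max(0).round(3))
a=cv2.imread('pics/side2.png')[60:260,220:440];cv2.imwrite('pics/s2c.png',cv2.resize(a,None,fx=3,fy=3))
E
python3 e.py
```

```text
[0.4712571  0.02421504 0.27846305] [3.14148051e+00 7.17360228e-04 1.56027874e+00]
orange 2167 [ 0.433 -0.041  0.151] [0.605 0.086 0.455]
stem 0.0 102 [0.5407 0.0218 0.0244] [ 0.516 -0.004  0.152] [0.556 0.029 0.171]
stem 0.02 67 [0.5401 0.0206 0.0232] [ 0.515 -0.004  0.171] [0.557 0.044 0.191]
rim 314 [0.5396 0.0208 0.0619] [ 0.466 -0.041  0.25 ] [0.605 0.086 0.259]
jar rim 209 [0.5425 0.022  0.0327] [ 0.507 -0.012  0.112] [0.577 0.053 0.128]
```

View pics/s2c.png

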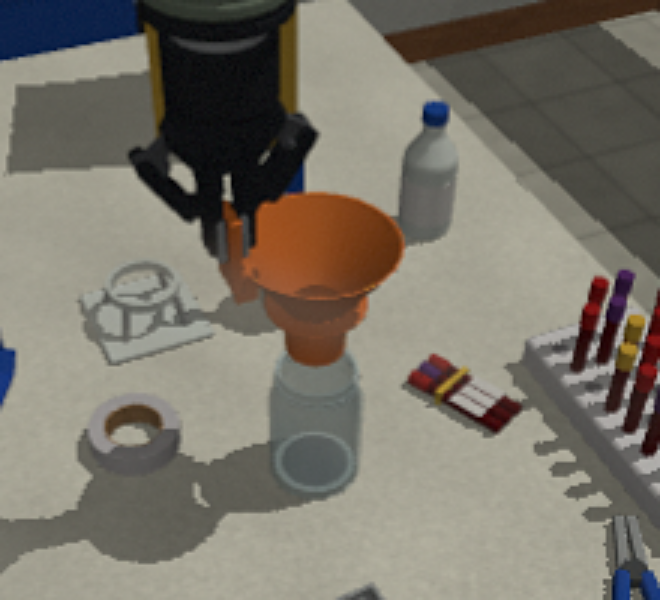

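The crop shows the funnel upright, with its stem at (315,345) over the jar mouth. It needs 2 mm more in x, then it can be lowered.

Request:
play_rows(plan=[[[0.02,0.08,0],[0,0,0],1],[[0,0,0.9],[0,0,0],1],[[0,0,0.9],[0,0,0],1],[[0,0,0.6],[0,0,0],1],[[0,0,0.25],[0,0,0],1],[[0,0,0.1],[0,0,0],1],[[0,0,0.06],[0,0,0],1],[[0,0,0],[0,0,0],1]])

```text
clock: 22.72
position: [0.4738, 0.0254, 0.2084]
tool_rot: [3.141, 0.0, 1.561]
force: [-0.4, 0.3, -1.0]
grip_width: 0.0091
finger_force: 60.5
```

Request:
play_rows(plan=[[[0,0,0.04],[0,0,0],1],[[0,0,0.02],[0,0,0],1],[[0,0,0],[0,0,0],1]])

```text
clock: 23.1
position: [0.4737, 0.0254, 0.2071]
tool_rot: [3.141, 0.0, 1.561]
force: [-4.7, -0.9, 9.2]
grip_width: 0.0095
finger_force: 62.3
```

Request:
play_rows(plan=[[[0,0,-0.03],[0,0,0],1],[[0,0,0],[0,0,0],0.6],[[0,0,0],[0,0,0],-0.2],[[0,0,0],[0,0,0],-1],[[0,0,-0.6],[0,0,0],-1],[[0,0,-1],[0,0,0],-1],[[0,0,-1],[0,0,0],-1],[[0,0,-1],[0,0,0],-1]])

```text
clock: 24.1
position: [0.4736, 0.0255, 0.2991]
tool_rot: [3.141, -0.0, 1.561]
force: [0.5, 1.7, -0.1]
grip_width: 0.0857
finger_force: 0.0
```

```bash
cat > g.py <<'E'
from m import *
f=grab_frame('side'); P=cloud(f); save(f,'side3.png'); px=f['pixels'].astype(int); q=P.reshape(-1,3); c=px.reshape(-1,3)
ok=(f['depth'].ravel()>0)&(abs(q[:,:2]-[.542,.024])<.11).all(1)
o=q[ok&(c[:,0]>c[:,2]*1.8)&(c[:,0]>c[:,1]*1.25)&(q[:,2]>.17)&(q[:,2]<.24)]
print('funnel',o.min(0).round(3),o.max(0).round(3))
h=o[(o[:,2]>.179)&(o[:,2]<.192)]
# rim-tilt: highest z per azimuth sector
c0=np.array([.5425,.0225]); az=np.degrees(np.arctan2(*(o[:,:2]-c0).T[::-1])); rr=np.hypot(*(o[:,:2]-c0).T)
for k in range(-180,180,45):
    m=(az>=k)&(az<k+45)&(rr>.057)
    if m.sum()>3: print(k,m.sum(),np.percentile(o[m,2],90).round(4),rr[m].max().round(4))
# scoop from both cameras
t=np.load('top0.npz')
for n,Q in(('side',q),('top',t['P'].reshape(-1,3))):
    s=Q[(Q[:,0]>.36)&(Q[:,0]<.52)&(Q[:,1]>-.42)&(Q[:,1]<-.19)]
    hd=s[(s[:,2]>.05)&(s[:,1]<-.345)]
    pc=np.linalg.svd(hd[:,:2]-hd[:,:2].mean(0),full_matrices=False)[2][0]
    print(n,'handle',len(hd),hd.mean(0).round(4),'dir deg',np.degrees(np.arctan2(pc[1],pc[0])).round(1),hd.min(0).round(3),hd.max(0).round(3))
    w=s[(s[:,2]>.03)]; print(cv2.minAreaRect((w[:,:2]*1000).astype(np.float32)))
E
python3 g.py
```

```text
funnel [ 0.469 -0.042  0.17 ] [0.607 0.088 0.234]
-180 161 0.2309 0.0744
-135 33 0.1861 0.0643
-90 19 0.1867 0.0638
-45 44 0.1853 0.0643
0 84 0.1856 0.0652
45 89 0.1857 0.0682
90 73 0.1854 0.066
135 36 0.2329 0.0741
side handle 360 [ 0.4578 -0.3771  0.0712] dir deg -74.2 [ 0.444 -0.405  0.051] [ 0.474 -0.345  0.085]
((444.01544189453125, -308.92730712890625), (87.21635437011719, 196.2241973876953), 14.668567657470703)
top handle 153 [ 0.4587 -0.3721  0.0712] dir deg -74.7 [ 0.445 -0.402  0.057] [ 0.472 -0.346  0.086]
((441.8343811035156, -308.1279602050781), (86.30992126464844, 194.60105895996094), 14.26024341583252)
```

The funnel is seated level, with its rim at z≈0.186 all round. On to the scoop.

```bash
cat >> m.py <<'E'
H0=np.radians(105.2); A0=np.radians(20)
G=np.array([.4535,-.3575,.055])
def pose(h,pitch,grasp):   # scoop heading, front-down pitch (rad), grasp point -> TCP pose
    R=down(h)*Ro.from_rotvec([0,A0-pitch,0]); return np.array(grasp)+R.apply([0,0,.005]),R
def lip_pose(h,pitch,lip):
    d=np.array([.160,0,-.048]); d=Ro.from_euler('y',pitch).apply(d); d=Ro.from_euler('z',h).apply(d)
    return pose(h,pitch,np.array(lip)-d)
E
python3 - <<'E'
from m import *
p,R=pose(H0,0,G)
e=row(p-R.apply([0,0,.1]),R,16)
e=row(p,R,4,e)
E
```

```text
16 x [-1.08, -0.15, 0.22] [0.02, 0.14, -0.11] mid [ 0.454 -0.213  0.232] end [ 0.461 -0.388  0.148] [ 3.14  -0.338  1.829] TOO FAST
4 x [-0.02, 0.01, 1.03] [0.01, 0.02, -0.01] mid [ 0.455 -0.364  0.075] end [ 0.453 -0.356  0.05 ] [-3.139 -0.35   1.835] TOO FAST
```

Request:
play_rows(plan=[[[-0.96,-0.13,0.19],[0.02,0.13,-0.1],-1],[[-0.96,-0.13,0.19],[0.02,0.13,-0.1],-1],[[-0.96,-0.13,0.19],[0.02,0.13,-0.1],-1],[[-0.96,-0.13,0.19],[0.02,0.13,-0.1],-1],[[-0.96,-0.13,0.19],[0.02,0.13,-0.1],-1],[[-0.96,-0.13,0.19],[0.02,0.13,-0.1],-1],[[-0.96,-0.13,0.19],[0.02,0.13,-0.1],-1],[[-0.96,-0.13,0.19],[0.02,0.13,-0.1],-1],[[-0.96,-0.13,0.19],[0.02,0.13,-0.1],-1],[[-0.96,-0.13,0.19],[0.02,0.13,-0.1],-1],[[-0.96,-0.13,0.19],[0.02,0.13,-0.1],-1],[[-0.96,-0.13,0.19],[0.02,0.13,-0.1],-1],[[-0.96,-0.13,0.19],[0.02,0.13,-0.1],-1],[[-0.96,-0.13,0.19],[0.02,0.13,-0.1],-1],[[-0.96,-0.13,0.19],[0.02,0.13,-0.1],-1],[[-0.96,-0.13,0.19],[0.02,0.13,-0.1],-1],[[-0.96,-0.13,0.19],[0.02,0.13,-0.1],-1],[[-0.96,-0.13,0.19],[0.02,0.13,-0.1],-1],[[0,0,0],[0,0,0],-1]])

```text
clock: 26.52
position: [0.461, -0.3887, 0.142]
tool_rot: [-3.135, -0.355, 1.831]
force: [-0.7, 1.1, -0.3]
grip_width: 0.0853
finger_force: 0.0
```

```bash
python3 - <<'E'
from m import *
f=grab_frame('wrist'); save(f,'w3.png'); P=cloud(f); Q=P[f['depth']>0]
s=Q[(Q[:,0]>.40)&(Q[:,0]<.52)&(Q[:,1]>-.43)&(Q[:,1]<-.33)]
hd=s[(s[:,2]>.05)&(s[:,2]<.095)&(s[:,1]<-.33)]
if len(hd)>20:
    pc=np.linalg.svd(hd[:,:2]-hd[:,:2].mean(0),full_matrices=False)[2][0]
    print(len(hd),hd.mean(0).round(4),np.degrees(np.arctan2(pc[1],pc[0])).round(1),hd.min(0).round(3),hd.max(0).round(3))
p,R=pose(H0,0,G); print(p,R.as_euler('xyz'))
e=row(p,R,5)
E
```

```text
2649 [ 0.458  -0.3674  0.0691] -75.0 [ 0.44  -0.404  0.05 ] [ 0.474 -0.33   0.083]
[ 0.45305163 -0.35584972  0.05030154] [ 3.14159265 -0.34906585  1.83608637]
5 x [-0.01, 0.0, 0.78] [-0.01, -0.01, -0.0] mid [ 0.456 -0.369  0.088] end [ 0.453 -0.356  0.051] [ 3.14  -0.347  1.832]
```

View pics/w3.png

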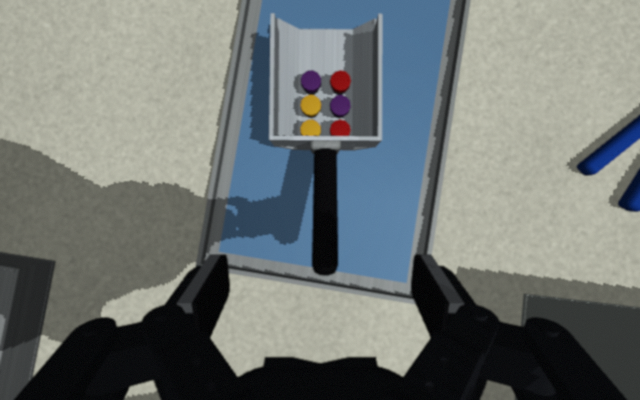

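The wrist view shows the scoop's handle at (325,210) centred between the fingers, and all six stoppers at the back of the trough.

Request:
play_rows(plan=[[[-0.01,0.04,0.78],[0,0,0],-1],[[-0.01,0,0.78],[0,0,0],-1],[[-0.01,0,0.78],[0,0,0],-1],[[-0.01,0,0.78],[0,0,0],-1],[[-0.01,0,0.78],[0,0,0],-1],[[0,0,0],[0,0,0],0.2],[[0,0,0],[0,0,0],1],[[0,0,0],[0,0,0],1],[[0,0,0],[0,0,0],1],[[0,0,0],[0,0,0],1]], newtons=110)

```text
clock: 27.82
position: [0.4537, -0.3561, 0.0515]
tool_rot: [-3.136, -0.353, 1.833]
force: [-0.3, -1.6, 7.3]
grip_width: 0.0169
finger_force: 107.2
```

```bash
python3 - <<'E'
from m import *
s=bot.observe(); np.save('scoop_grasp.npy',np.r_[s['position'],s['tool_rot']]); print(s['position'],s['tool_rot'],s['grip_width'],s['finger_force'],s['force'],s['qpos'].round(2))
R=Ro.from_euler('xyz',s['tool_rot'])
e=row(s['position']+[0,0,.03],R,3)
E
```

```text
[ 0.45370532 -0.35607751  0.05149293] [-3.13618804 -0.35340597  1.83301765] 0.01692376059969279 107.20731496810913 [-0.31288956 -1.57113994  7.32355608] [ 1.    0.9  -0.53  1.58  0.22  1.03  0.72]
3 x [0.14, -0.0, -0.38] [0.0, 0.0, 0.0] mid [ 0.454 -0.356  0.072] end [ 0.454 -0.356  0.082] [-3.136 -0.353  1.833]
```

Request:
play_rows(plan=[[[0.1,0,-0.28],[0,0,0],1],[[0.14,0,-0.38],[0,0,0],1],[[0.2,0,-0.56],[0,0,0],1],[[0.3,0,-0.83],[0,0,0],1],[[0.3,0,-0.83],[0,0,0],1],[[0.3,0,-0.83],[0,0,0],1],[[0.3,0,-0.83],[0,0,0],1],[[0.3,0,-0.83],[0,0,0],1],[[0.3,0,-0.83],[0,0,0],1],[[0.3,0,-0.83],[0,0,0],1],[[0.15,0,-0.42],[0,0,0],1],[[0,0,0],[0,0,0],1]])

```text
clock: 29.32
position: [0.455, -0.3571, 0.2494]
tool_rot: [-3.136, -0.353, 1.833]
force: [-0.5, 0.4, -2.1]
grip_width: 0.0166
finger_force: 107.5
```

```bash
cat > k.py <<'E'
from m import *
s=bot.observe(); print(s['position'],s['tool_rot'],s['grip_width'],s['qpos'].round(2))
f=grab_frame('side'); P=cloud(f); save(f,'side4.png'); Q=P[f['depth']>0]
f=grab_frame('wrist'); Pw=cloud(f); save(f,'w4.png')
# scoop points in a frame of the grasp with heading
z0=s['position'][2]; h=s['tool_rot'][2]
L=Ro.from_euler('z',-h).apply(Q-s['position']); Lw=Ro.from_euler('z',-h).apply(Pw[f['depth']>0]-s['position'])
for n,l in(('side',L),('wrist',Lw)):
    b=l[(l[:,0]>.03)&(l[:,0]<.2)&(abs(l[:,1])<.07)&(l[:,2]>-.09)&(l[:,2]<.03)]
    if len(b)<9: continue
    print(n,len(b),b.min(0).round(3),b.max(0).round(3))
    for x in np.arange(.045,.17,.02):   # wall top heights along scoop x
        w=b[(abs(b[:,0]-x)<.01)&(abs(abs(b[:,1])-.041)<.006)]
        fl=b[(abs(b[:,0]-x)<.01)&(abs(b[:,1])<.03)]
        print(x.round(3),'wall top',np.percentile(w[:,2],97).round(3) if len(w)>3 else None,'floor',np.percentile(fl[:,2],5).round(4) if len(fl)>3 else None)
H=np.radians(140); c=np.array([.5425,.0225]); hd=np.array([np.cos(H),np.sin(H)])
lip=np.r_[c-.02*hd,.262]
p,R=lip_pose(H,0,lip)
e=row(p,R,18)
e=row(*lip_pose(H,np.radians(20),np.r_[lip[:2],.20]),8,e)
e=row(*lip_pose(H,np.radians(50),np.r_[lip[:2],.192]),12,e)
E
python3 k.py
```

```text
[ 0.45497072 -0.35706637  0.24942409] [-3.13612007 -0.35297416  1.83316899] 0.016597497721709282 [ 1.04  0.67 -0.59  1.47  0.11  1.36  0.73]
side 3032 [ 0.03  -0.045 -0.048] [0.158 0.043 0.003]
0.045 wall top 0.0 floor -0.0425
0.065 wall top -0.0 floor -0.0446
0.085 wall top -0.0 floor -0.0447
0.105 wall top -0.0 floor -0.045
0.125 wall top -0.0 floor -0.0459
0.145 wall top -0.001 floor -0.0457
0.165 wall top -0.027 floor -0.0463
wrist 33122 [ 0.03  -0.044 -0.05 ] [0.16  0.043 0.002]
0.045 wall top -0.002 floor -0.0307
0.065 wall top -0.003 floor -0.0469
0.085 wall top -0.003 floor -0.0469
0.105 wall top -0.003 floor -0.047
0.125 wall top -0.003 floor -0.0474
0.145 wall top -0.015 floor -0.0475
0.165 wall top None floor -0.0476
18 x [0.27, 0.74, -0.04] [0.08, -0.0, -0.21] mid [ 0.599 -0.228  0.28 ] end [ 0.679 -0.095  0.305] [-3.13  -0.36   2.438] 
8 x [0.12, 0.01, 0.07] [-0.01, -0.3, -0.0] mid [ 0.667 -0.083  0.3  ] end [ 0.66  -0.076  0.296] [3.14 0.   2.44] 
12 x [0.18, -0.0, -0.2] [0.0, -0.29, -0.0] mid [ 0.633 -0.053  0.326] end [ 0.61  -0.034  0.341] [3.14  0.522 2.439]
```

Request:
play_rows(plan=[[[0.27,0.74,-0.04],[0.08,0,-0.21],1],[[0.27,0.74,-0.04],[0.08,0,-0.21],1],[[0.27,0.74,-0.04],[0.08,0,-0.21],1],[[0.27,0.74,-0.04],[0.08,0,-0.21],1],[[0.27,0.74,-0.04],[0.08,0,-0.21],1],[[0.27,0.74,-0.04],[0.08,0,-0.21],1],[[0.27,0.74,-0.04],[0.08,0,-0.21],1],[[0.27,0.74,-0.04],[0.08,0,-0.21],1],[[0.27,0.74,-0.04],[0.08,0,-0.21],1],[[0.27,0.74,-0.04],[0.08,0,-0.21],1],[[0.27,0.74,-0.04],[0.08,0,-0.21],1],[[0.27,0.74,-0.04],[0.08,0,-0.21],1],[[0.27,0.74,-0.04],[0.08,0,-0.21],1],[[0.27,0.74,-0.04],[0.08,0,-0.21],1],[[0.27,0.74,-0.04],[0.08,0,-0.21],1],[[0.27,0.74,-0.04],[0.08,0,-0.21],1],[[0.27,0.74,-0.04],[0.08,0,-0.21],1],[[0.27,0.74,-0.04],[0.08,0,-0.21],1],[[0,0,0],[0,0,0],1]])

```text
clock: 31.8
position: [0.6798, -0.0921, 0.3054]
tool_rot: [-3.132, -0.36, 2.442]
force: [0.1, -1.4, -1.4]
grip_width: 0.0166
finger_force: 107.4
```

```bash
cat > l.py <<'E'
from m import *
s=bot.observe(); print(s['position'],s['tool_rot'],s['qpos'].round(2))
f=grab_frame('side'); save(f,'side5.png'); P=cloud(f); Q=P[f['depth']>0]
b=Q[(abs(Q[:,:2]-[.555,.01])<.09).all(1)&(Q[:,2]>.24)&(Q[:,2]<.33)]
H=s['tool_rot'][2]; hd=np.array([np.cos(H),np.sin(H)]); c=np.array([.5425,.0225])
u=(b[:,:2]-c)@hd; v=(b[:,:2]-c)@[-hd[1],hd[0]]
m=b[:,2]<.275; print('front edge u',np.percentile(u[m],99).round(4),'lateral',np.percentile(v,[1,99]).round(4),'zmin',b[:,2].min())
a=f['pixels'][60:260,220:440,::-1];cv2.imwrite('pics/s5c.png',cv2.resize(a,None,fx=3,fy=3))
H=np.radians(140); hd=np.array([np.cos(H),np.sin(H)]); xy=c-.02*hd
e=row(*lip_pose(H,np.radians(18),np.r_[xy,.205]),8)
e=row(*lip_pose(H,np.radians(50),np.r_[xy,.195]),14,e)
E
python3 l.py
```

```text
[ 0.67979627 -0.09206549  0.30542516] [-3.13160168 -0.35951154  2.44237689] [ 0.44  0.85 -0.7   1.    0.25  1.69  0.73]
front edge u -0.0226 lateral [-0.0443  0.0428] zmin 0.25814949234014706
8 x [0.1, 0.0, 0.07] [-0.01, -0.27, -0.0] mid [ 0.668 -0.084  0.3  ] end [ 0.662 -0.079  0.296] [ 3.14  -0.035  2.441] 
14 x [0.16, 0.0, -0.18] [0.0, -0.27, -0.0] mid [ 0.635 -0.056  0.328] end [ 0.61  -0.035  0.344] [3.14  0.532 2.44 ]
```

View pics/s5c.png

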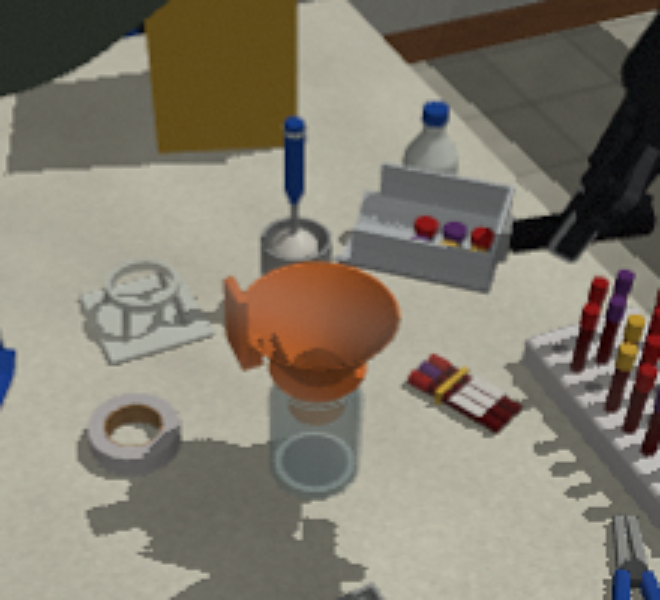

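The crop shows the level scoop with its open front at (360,215) over the funnel's rear side. The funnel is straight and the brush is upright. Tipping now.

Request:
play_rows(plan=[[[0.1,0,0.07],[-0.01,-0.27,0],1],[[0.1,0,0.07],[-0.01,-0.27,0],1],[[0.1,0,0.07],[-0.01,-0.27,0],1],[[0.1,0,0.07],[-0.01,-0.27,0],1],[[0.1,0,0.07],[-0.01,-0.27,0],1],[[0.1,0,0.07],[-0.01,-0.27,0],1],[[0.1,0,0.07],[-0.01,-0.27,0],1],[[0.1,0,0.07],[-0.01,-0.27,0],1],[[0.16,0,-0.18],[0,-0.27,0],1],[[0.16,0,-0.18],[0,-0.27,0],1],[[0.16,0,-0.18],[0,-0.27,0],1],[[0.16,0,-0.18],[0,-0.27,0],1],[[0.16,0,-0.18],[0,-0.27,0],1],[[0.16,0,-0.18],[0,-0.27,0],1],[[0.16,0,-0.18],[0,-0.27,0],1]])

```text
clock: 33.72
position: [0.6384, -0.0604, 0.3251]
tool_rot: [3.14, 0.251, 2.439]
force: [1.0, -0.0, -0.9]
grip_width: 0.0165
finger_force: 107.4
```

```bash
cat > n.py <<'E'
from m import *
import sys
f=grab_frame('side'); save(f,'side6.png'); g=grab_frame('top')
a=f['pixels'][60:260,220:440]; b=g['pixels'][120:260,250:400]
cv2.imwrite('pics/'+sys.argv[1],np.hstack([cv2.resize(a,(440,400)),cv2.resize(b,(350,400))])[...,::-1])
H=np.radians(140); hd=np.array([np.cos(H),np.sin(H)]); xy=np.array([.5425,.0225])-.02*hd
s=bot.observe(); print(s['position'],s['tool_rot'],s['force'])
e=row(*lip_pose(H,np.radians(50),np.r_[xy,.195]),7)
E
python3 n.py p7.png
```

```text
[ 0.63818992 -0.05950835  0.32551978] [3.13999017 0.25080658 2.44073498] [ 0.65870198 -0.31100924 -0.9344986 ]
7 x [0.16, 0.01, -0.18] [0.0, -0.26, -0.0] mid [ 0.623 -0.045  0.338] end [ 0.611 -0.034  0.345] [3.14  0.524 2.44 ]
```

View pics/p7.png

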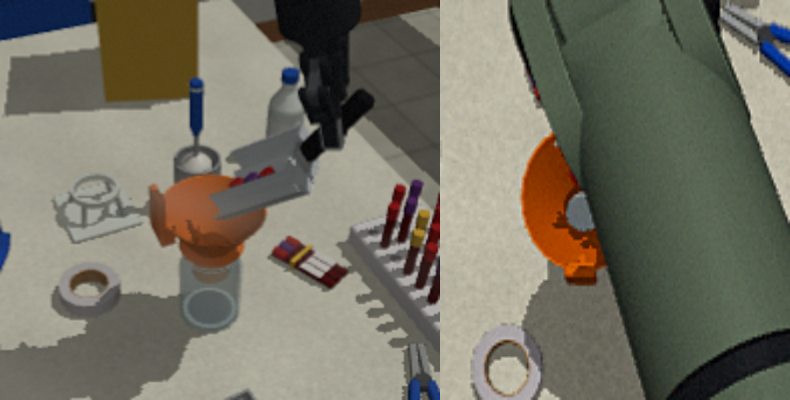

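The picture shows the scoop tipped about 34°, with its lip over the funnel and the stoppers, at (255,178), just starting to slide. Tipping on.

Request:
play_rows(plan=[[[0.16,0,-0.18],[0,-0.26,0],1],[[0.16,0,-0.18],[0,-0.26,0],1],[[0.16,0,-0.18],[0,-0.26,0],1],[[0.16,0,-0.18],[0,-0.26,0],1],[[0.16,0,-0.18],[0,-0.26,0],1],[[0.16,0,-0.18],[0,-0.26,0],1],[[0.16,0,-0.18],[0,-0.26,0],1],[[0,0,0],[0,0,0],1],[[0,0,0],[0,0,0],1],[[0,0,0],[0,0,0],1],[[0,0,0],[0,0,0],1]])

```text
clock: 35.2
position: [0.6103, -0.0369, 0.344]
tool_rot: [3.14, 0.521, 2.438]
force: [-0.1, -0.1, -1.2]
grip_width: 0.0164
finger_force: 107.6
```

```bash
sed -i 's/^e=row.*//' n.py; python3 n.py p8.png
```

```text
[ 0.61027005 -0.03672488  0.34408782] [3.13990553 0.52127193 2.43840589] [ 0.42679753  0.96044422 -2.23328894]
```

View pics/p8.png

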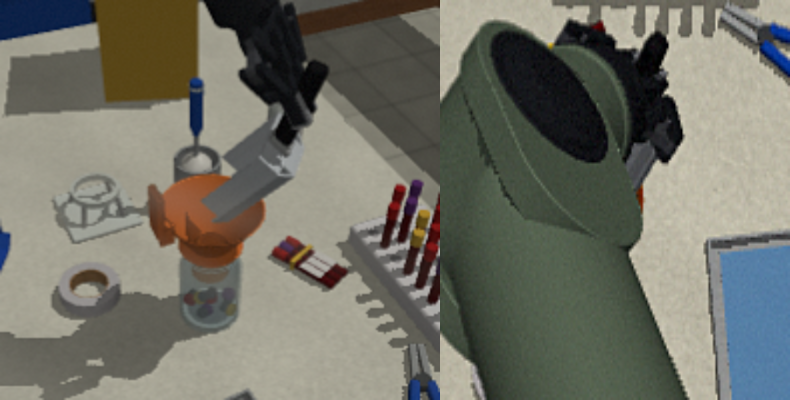

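The picture shows stoppers lying in the jar at (208,298) and the funnel still straight. I'll tip back and check that the scoop and funnel are empty.

```bash
python3 - <<'E'
from m import *
H=np.radians(140); hd=np.array([np.cos(H),np.sin(H)]); xy=np.array([.5425,.0225])-.02*hd
e=row(*lip_pose(H,np.radians(20),np.r_[xy,.225]),7)
e=row(*lip_pose(H,0,np.r_[xy,.262]),5,e)
g=np.load('scoop_grasp.npy'); R=Ro.from_euler('xyz',g[3:])
e=row(g[:3]+[0,0,.198],R,18,e)
E
```

```text
7 x [-0.31, 0.01, 0.24] [0.0, 0.5, -0.0] mid [ 0.64  -0.06   0.334] end [ 0.66  -0.076  0.32 ] [ 3.14  -0.004  2.439] 
5 x [-0.21, 0.0, 0.09] [0.0, 0.46, -0.01] mid [ 0.671 -0.086  0.312] end [ 0.678 -0.092  0.305] [ 3.139 -0.349  2.448] 
18 x [-0.25, -0.75, 0.04] [-0.08, 0.0, 0.21] mid [ 0.575 -0.257  0.274] end [ 0.457 -0.358  0.247] [ 3.13  -0.353  1.844]
```

Request:
play_rows(plan=[[[-0.31,0,0.24],[0,0.5,0],1],[[-0.31,0,0.24],[0,0.5,0],1],[[-0.31,0,0.24],[0,0.5,0],1],[[-0.31,0,0.24],[0,0.5,0],1],[[-0.31,0,0.24],[0,0.5,0],1],[[-0.31,0,0.24],[0,0.5,0],1],[[-0.31,0,0.24],[0,0.5,0],1],[[-0.21,0,0.09],[0,0.46,0],1],[[-0.21,0,0.09],[0,0.46,0],1],[[-0.21,0,0.09],[0,0.46,0],1],[[-0.21,0,0.09],[0,0.46,0],1],[[-0.21,0,0.09],[0,0.46,0],1],[[0,0,0],[0,0,0],1]])

```text
clock: 36.92
position: [0.6775, -0.094, 0.3036]
tool_rot: [3.141, -0.35, 2.438]
force: [-0.7, 0.8, -0.7]
grip_width: 0.0161
finger_force: 107.5
```

```bash
cat > o.py <<'E'
from m import *
s=bot.observe(); print(s['position'],s['tool_rot'],s['grip_width'])
f=grab_frame('side'); w=grab_frame('wrist'); t=grab_frame('top')
P=cloud(w); px=w['pixels'].astype(int)
h=s['tool_rot'][2]; l=Ro.from_euler('z',-h).apply((P-s['position']).reshape(-1,3)).reshape(P.shape)
m=(w['depth']>0)&(l[...,0]>.03)&(l[...,0]<.17)&(abs(l[...,1])<.04)&(l[...,2]>-.06)&(l[...,2]<.01)
sat=px.max(2)-px.min(2); print('scoop px',m.sum(),'coloured',(m&(sat>60)).sum())
n=lambda a,w,h:cv2.resize(a,(w,h))
cv2.imwrite('pics/p9.png',np.vstack([np.hstack([n(f['pixels'][80:240,240:400],400,400),n(t['pixels'][150:240,265:355],400,400)]),n(w['pixels'][:160],800,200)])[...,::-1])
g=np.load('scoop_grasp.npy'); R=Ro.from_euler('xyz',g[3:])
e=row(g[:3]+[0,0,.198],R,18)
E
python3 o.py
```

```text
[ 0.67750262 -0.09403376  0.30359968] [ 3.14095272 -0.3499741   2.43838332] 0.01614029358016496
scoop px 28539 coloured 0
18 x [-0.25, -0.75, 0.04] [-0.07, 0.0, 0.21] mid [ 0.573 -0.257  0.275] end [ 0.454 -0.359  0.252] [-3.128 -0.343  1.838]
```

View pics/p9.png

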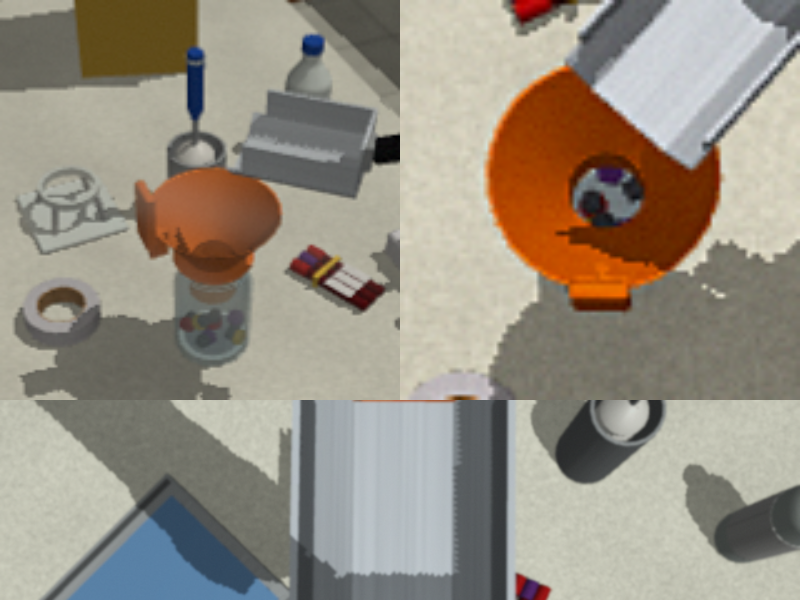

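The pictures show the scoop empty (bottom), nothing stuck in the funnel's cone or bore at (605,190), and the stoppers in the jar at (210,325). Carrying the scoop back.

Request:
play_rows(plan=[[[-0.25,-0.75,0.04],[-0.07,0,0.21],1],[[-0.25,-0.75,0.04],[-0.07,0,0.21],1],[[-0.25,-0.75,0.04],[-0.07,0,0.21],1],[[-0.25,-0.75,0.04],[-0.07,0,0.21],1],[[-0.25,-0.75,0.04],[-0.07,0,0.21],1],[[-0.25,-0.75,0.04],[-0.07,0,0.21],1],[[-0.25,-0.75,0.04],[-0.07,0,0.21],1],[[-0.25,-0.75,0.04],[-0.07,0,0.21],1],[[-0.25,-0.75,0.04],[-0.07,0,0.21],1],[[-0.25,-0.75,0.04],[-0.07,0,0.21],1],[[-0.25,-0.75,0.04],[-0.07,0,0.21],1],[[-0.25,-0.75,0.04],[-0.07,0,0.21],1],[[-0.25,-0.75,0.04],[-0.07,0,0.21],1],[[-0.25,-0.75,0.04],[-0.07,0,0.21],1],[[-0.25,-0.75,0.04],[-0.07,0,0.21],1],[[-0.25,-0.75,0.04],[-0.07,0,0.21],1],[[-0.25,-0.75,0.04],[-0.07,0,0.21],1],[[-0.25,-0.75,0.04],[-0.07,0,0.21],1],[[0,0,0],[0,0,0],1]])

```text
clock: 39.45
position: [0.4526, -0.3607, 0.2519]
tool_rot: [-3.126, -0.344, 1.833]
force: [0.7, 0.1, -1.4]
grip_width: 0.0164
finger_force: 107.7
```

```bash
sed -n '1,/^for n,l/p' k.py | grep -v '^for n,l' > r.py; cat >> r.py <<'E'
for n,l in(('side',L),('wrist',Lw)):
    for x in (.065,.105,.145):
        fl=l[(abs(l[:,0]-x)<.01)&(abs(l[:,1])<.03)&(l[:,2]>-.08)&(l[:,2]<-.02)]
        if len(fl)>5: print(n,x,np.median(fl[:,2]).round(4), [np.median(fl[abs(fl[:,1]-y)<.01][:,2]).round(4) for y in (-.02,.02)])
g=np.load('scoop_grasp.npy'); R=Ro.from_euler('xyz',g[3:])
e=row(g[:3]+[0,0,.02],R,8)
e=row(g[:3]+[0,0,.001],R,3,e)
E
python3 r.py
```

```text
[ 0.45257684 -0.36068025  0.25193202] [-3.12575636 -0.34433915  1.83311681] 0.01644895315922002 [ 1.02  0.66 -0.57  1.46  0.1   1.36  0.74]
side 0.065 -0.0446 [np.float64(-0.0443), np.float64(-0.0443)]
side 0.105 -0.0447 [np.float64(-0.0447), np.float64(-0.0447)]
side 0.145 -0.0453 [np.float64(-0.0453), np.float64(-0.0452)]
wrist 0.065 -0.0456 [np.float64(-0.0458), np.float64(-0.0452)]
wrist 0.105 -0.0461 [np.float64(-0.0462), np.float64(-0.0456)]
wrist 0.145 -0.0464 [np.float64(-0.0466), np.float64(-0.046)]
8 x [-0.29, 0.01, 0.85] [-0.01, 0.01, 0.0] mid [ 0.454 -0.357  0.14 ] end [ 0.454 -0.355  0.073] [-3.139 -0.357  1.837] 
3 x [-0.1, -0.0, 0.25] [0.0, -0.01, 0.01] mid [ 0.454 -0.356  0.059] end [ 0.454 -0.356  0.053] [-3.138 -0.352  1.832]
```

Request:
play_rows(plan=[[[-0.29,0.01,0.85],[-0.01,0,0],1],[[-0.29,0.01,0.85],[-0.01,0,0],1],[[-0.29,0.01,0.85],[-0.01,0,0],1],[[-0.29,0.01,0.85],[-0.01,0,0],1],[[-0.29,0.01,0.85],[-0.01,0,0],1],[[-0.29,0.01,0.85],[-0.01,0,0],1],[[-0.29,0.01,0.85],[-0.01,0,0],1],[[-0.29,0.01,0.85],[-0.01,0,0],1],[[-0.1,0,0.25],[0,0,0],1],[[-0.1,0,0.25],[0,0,0],1],[[-0.07,0,0.2],[0,0,0],1],[[0,0,0],[0,0,0],1]])

```text
clock: 41.05
position: [0.454, -0.3568, 0.0538]
tool_rot: [-3.139, -0.345, 1.837]
force: [-0.7, 1.0, -1.4]
grip_width: 0.0165
finger_force: 107.6
```

Request:
play_rows(plan=[[[-0.02,0,0.06],[0,0,0],1],[[-0.01,0,0.04],[0,0,0],1],[[0,0,0],[0,0,0],1]])

```text
clock: 41.42
position: [0.4542, -0.3569, 0.0517]
tool_rot: [-3.139, -0.344, 1.837]
force: [-0.4, -2.4, 5.4]
grip_width: 0.0165
finger_force: 108.8
```

Request:
play_rows(plan=[[[0,0,0],[0,0.06,0],1],[[0,0,0],[0,0,0],0.6],[[0,0,0],[0,0,0],0],[[0,0,0],[0,0,0],-1],[[0,0,0],[0,0,0],-1],[[0,0,-0.6],[0,0,0],-1],[[0,0,-1],[0,0,0],-1],[[0,0,-1],[0,0,0],-1],[[0,0,-1],[0,0,0],-1],[[0,0,-1],[0,0,0],-1],[[0,0,-1],[0,0,0],-1],[[0,0,0],[0,0,0],-1]])

```text
clock: 42.92
position: [0.4678, -0.4044, 0.1849]
tool_rot: [-3.141, -0.351, 1.837]
force: [-0.9, -0.9, -1.1]
grip_width: 0.0855
finger_force: 0.0
```

```bash
cat > z.py <<'E'
from m import *
for c,o in (('side',np.load('side0.npz')),('top',np.load('top0.npz'))):
    f=grab_frame(c); P=cloud(f); Q=P[f['depth']>0]; Q0=o['P'][o['d']>0]
    if c=='side':
        n=lambda a,w,h:cv2.resize(a,(w,h))
        A=f['pixels']
    else: B=f['pixels']
    for nm,b in dict(scoop=((.36,.52),(-.42,-.19),(.03,.1)),tape=((.34,.46),(.05,.17),(.018,.035)),tubes=((.66,.76),(-.02,.11),(.01,.025)),pliers=((.66,.78),(-.3,-.13),(.01,.025)),jar=((.49,.6),(-.03,.08),(.03,.1)),handle=((.58,.65),(.2,.27),(.15,.23))).items():
        r=[]
        for q in (Q0,Q):
            m=np.all([(q[:,i]>b[i][0])&(q[:,i]<b[i][1]) for i in range(3)],axis=0); q=q[m]; r.append((len(q),q.mean(0).round(4).tolist(),q.max(0).round(3).tolist()) if len(q) else 0)
        print(c,nm,r)
    s=Q[(Q[:,0]>.36)&(Q[:,0]<.5)&(Q[:,1]>-.32)&(Q[:,1]<-.2)&(Q[:,2]>.004)&(Q[:,2]<.015)]
cv2.imwrite('pics/p10.png',np.hstack([n(A[100:400,220:460],400,500),n(B[100:290,180:490],400,500)])[...,::-1])
E
python3 z.py
```

```text
side scoop [(1139, [0.4437, -0.3173, 0.0541], [0.485, -0.206, 0.085]), (785, [0.4343, -0.3111, 0.0496], [0.484, -0.228, 0.072])]
side tape [(404, [0.4014, 0.1102, 0.024], [0.444, 0.155, 0.028]), 0]
side tubes [(394, [0.708, 0.045, 0.0142], [0.746, 0.097, 0.019]), 0]
side pliers [(566, [0.7215, -0.221, 0.0136], [0.769, -0.14, 0.018]), 0]
side jar [(798, [0.536, 0.0083, 0.0713], [0.582, 0.064, 0.1]), 0]
side handle [(162, [0.6157, 0.2341, 0.1876], [0.628, 0.247, 0.218]), (158, [0.6128, 0.2351, 0.1878], [0.624, 0.249, 0.217])]
top scoop [(439, [0.446, -0.3227, 0.0562], [0.484, -0.203, 0.086]), (433, [0.4457, -0.3263, 0.0566], [0.481, -0.205, 0.084])]
top tape [(466, [0.4006, 0.1162, 0.0235], [0.44, 0.158, 0.03]), (461, [0.4004, 0.1165, 0.0238], [0.44, 0.158, 0.032])]
top tubes [(455, [0.7073, 0.0503, 0.0141], [0.748, 0.102, 0.023]), (451, [0.7077, 0.0499, 0.0142], [0.748, 0.102, 0.023])]
top pliers [(406, [0.7237, -0.2177, 0.0134], [0.771, -0.138, 0.021]), (395, [0.7236, -0.218, 0.0135], [0.768, -0.14, 0.021])]
top jar [(231, [0.5308, 0.0237, 0.0752], [0.58, 0.066, 0.1]), (37, [0.5495, 0.0286, 0.0685], [0.563, 0.047, 0.099])]
top handle [(110, [0.6146, 0.2377, 0.1972], [0.627, 0.251, 0.222]), (113, [0.6111, 0.2387, 0.1968], [0.622, 0.251, 0.221])]
```

View pics/p10.png

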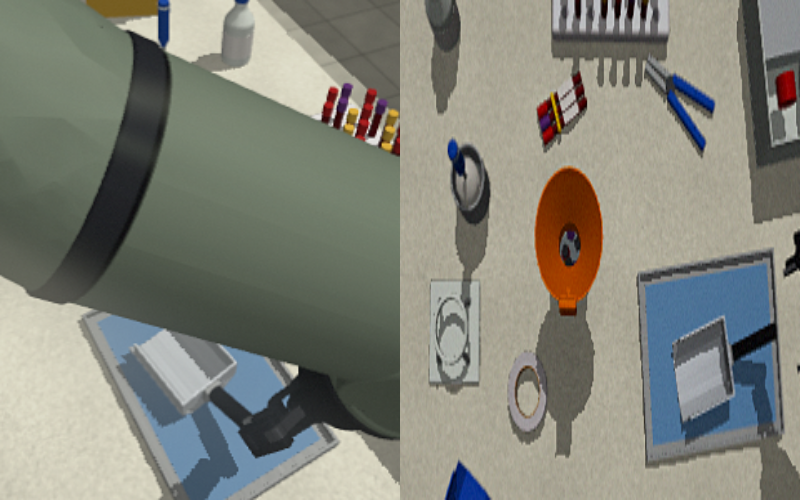

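The picture shows the scoop flat and empty in its tray, the funnel straight in the jar, the brush upright, and the tape, tubes and pliers where they were. Handing in.

```bash
python3 -c "
from workcell import bot
print(bot.job_done())"
```

```text
the job is handed in; nothing more can be done
None
```

I scrubbed the jar, put the brush back in its pot, seated the funnel straight and tipped the stoppers through it; the empty scoop lies flat in its tray. In the last pictures the scoop and funnel were empty and the bystanders had not moved. I did not count all six stoppers in the jar. The job was handed in at about 43 s; no verdict came back.

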